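# Fit the divider that matches the supply tray

### The arm

A 6-joint arm with a two-finger parallel gripper is mounted at the origin on the work surface. World frame = base frame: x ahead of the robot, y to its left, z up, the work surface at z = 0. Lengths are in m, angles in rad, forces in N, time in s.
With the tool pointing down it reaches from about 0.3 to 0.75 m from the base axis. Payload 8.5 kg.
Tool frame: the origin (TCP) lies at the very end of the fingers, on their centre line; the grasp point (between the pads) lies 19 mm behind it; x points along the fingers, y is the direction in which the jaws open and shut, and the axes are right-handed (so a half turn about x gives the same grasp; the last joint's range is limited). The gripper opens to 85 mm and grips with 20 to 120 N. Pads are 22 mm wide; open, the fingers measure 114 mm over their backs; the gripper's body (76 mm by 85 mm) begins 54 mm behind the grasp point. The pads swing forward as they close: fully open they stand 13 mm farther back than shut.
Start: joints at [0.989, 0.381, 1.297, -0, 1.464, -0.215], TCP at [0.197, 0.513, 0.231] pointing down, gripper open.
Joint ranges: [-3.11, 3.11], [-0.89, 2.33], [0.22, 2.48], [-1.42, 4.56], [0.17, 2.85], [-2.88, 2.88]. Speed limits (rad/s): [2.39, 2.39, 3.14, 3.14, 3.14, 3.14].

### API

Orientations are given as a 3x3 rotation matrix whose columns are the frame's x, y, z axes.
In Python, from plant import robot, capture, get_calibration, job gives the robot as it stands.
- The arm moves only by the tool carry_out, never from a script. Its argument "deltas" is a list that holds one entry, the list of rows, each a list of 6 numbers: the shift along the tool's x, y, z as a fraction of full scale, then the turn, a rotation vector about the tool's x, y, z as a fraction of full scale. In form: [[[x, y, z, wx, wy, wz], ...]]. A call has 1 to 5 rows; each row shifts and turns the commanded pose from where the row before left it, along the tool's axes as they then stand; what a row does not reach is not made up. Full scale, the value 1, is 25 mm for a shift and 6 degrees for a turn. A row lasts 1/12 s, in which the tool goes at most 41.7 mm and 7.16 degrees, less where a joint would pass 70% of its speed; a pose out of reach is approached as far as the arm can. A call with a number of a shift or a turn outside -1 to 1 is refused whole. A call with a gripper value outside its range is refused whole. "gripper" is the opening in per cent of the stroke, from 0 (shut) to 100 (fully open), set as the call begins (left out, the last holds). The fingers move at their own pace and stop on an object; "grip_force" is the grip in N (left out, the last holds). Time passes only in rows, so rows that do not move let the fingers close. It gives the time, the measured TCP pose, the force and the opening at its end, in the units of the state.
- robot.state(): the state, without advancing time (a new reading comes with each control period).
- capture(name): name is "side" or "top" or "wrist"; returns (picture, depth): 400x640x3 uint8, red, green, blue; 400x640 float32, m along the optical axis (not along the pixel's ray), 0 where there is no reading.
- get_calibration(name): a dict with "intrinsics" (3x3 intrinsics, pixels), "R" (3x3) and "t" (3): a world point X has camera coordinates R X + t. Camera axes: x right, y down, z forward; pixel columns grow to the right and rows downward; lengths in m; the calibration is good to about 2 mm. A picture is of the moment at which its call begins: read the wrist's pose just before it. get_calibration takes no time and is no camera call; for the wrist camera it gives the pose at the moment of the call.
- job.hand_in(): hands the job in, once; it reports no verdict.
The state is a dict: "t": time; "q": joint angles; "joint_velocities": joint speeds; "joint_torque": joint torques, N m; "tcp_pos": TCP position; "eef_rot": TCP orientation; "wrist_force": force on the tool from outside, world axes, zero at the start; "moment": the same for the moment, N m; "finger_gap": finger opening in m.
Only numpy, scipy, OpenCV 4.12 (cv2) and the standard library are available. Lean on these libraries where they do the work, as an engineer would, in place of code of your own. Each camera call takes 0.05 s, during which the arm holds its last target. There are 200 camera calls.

### The job

The blue supply tray has lost its middle divider. The three spares in the holder look alike but differ in thickness: feel them between the fingers, take the 10.5 mm one, find the tray's empty middle groove with its foot and slide it down gently, without forcing it, until it is fully home and held by the groove's springs; then let go. Leave the other two spares standing in the holder and everything else on the counter and in the tray where it is.

Things in the scene. Friction and masses are not known exactly. Their poses are not given: they have to be found in the camera images.
- spare_a_mid (a point): Centre of a spare divider: a stiff light-grey board 130 mm long (its x), 90 mm high (its z) and 8, 10.5 or 13 mm thick (its y), about 85 g, standing upright on its long edge in one of the holder's slots, its x along the holder's x. There is one spare of each thickness; a, b and c do not tell which, and they change places, so it must be felt. The point is 45 mm above the lower edge.
- spare_b_mid (a point): Centre of another spare divider, alike but for its thickness (see spare_a_mid).
- spare_c_mid (a point): Centre of the third spare divider, alike but for its thickness (see spare_a_mid).
- holder: Dark holder fixed to the counter, 110 mm (its x) by 176 mm (its y), origin at the centre of its underside, z up. Its floor is 4 mm thick; three slots along x, 16 mm wide and 65 mm apart (at y = -65, 0, 65 mm), between ribs that reach 34 mm up, hold the spares loosely.
- tray: Open pale-blue tray fixed to the counter, 152 mm (its x) by 320 mm (its y), walls 3 mm thick, 60 mm high; origin at the centre of its underside, z up. Fitted dividers at y = -98 and 98 mm reach 96 mm up. Between them a black channel, clamped to both long walls, takes the missing one, its length along x. It gives about 1 mm per 8 N pressed down and cracks if pushed with much over 20 N.
- tray_mark (a point): Mouth of the empty groove if the channel sat exactly mid-tray: 62 mm above the tray's underside. It is clamped up to 10 mm off, either way along the tray's y, and this is not measured: find it by feel. Groove 12 mm wide (y) between two flanges, each 22 mm wide, tops at this height, 1.5 mm lead-in; 135 mm between its ends (x); its floor is 6 mm above the tray's underside.
- tongue0 (a joint): Spring tongue in the groove at the tray's -x wall, on its -y side, from 50 mm above the tray's underside down: metres pressed back. 0 when free; it leaves 9 mm of the groove, so the matching divider presses it back about 1.5 mm (about 3 N) and is gripped by it.
- tongue1 (a joint): The same spring tongue at the tray's +x wall.
- vial: Amber vial 34 mm wide, 42 mm high, standing in the tray's -y end compartment; leave alone. Origin at its underside.
- tape: White tape roll 52 mm wide, 19 mm high, in the tray's +y end compartment; leave alone. Origin at its underside.
- bottle: Green bottle 52 mm wide, 130 mm high, on the counter behind; leave alone. Origin at its underside.
- jar: White jar with green lid, 76 mm wide, 90 mm high, on the counter behind; leave alone. Origin at its underside.
- cups: Stack of grey cups 57 mm wide, 82 mm high, near the robot on its left; leave alone. Origin at its underside.
- mouse: Black computer mouse 105 x 60 x 26 mm at the right; leave alone. Origin at its underside.
There are look-alikes about, which are no part of the job. What is shaped like the part that bears spare_b_mid but purple or turquoise is not meant.

How it is judged:
By the outcome, as a careful person would: the job done as asked, in the order asked, and still so for the second after the job is handed in, with the robot touching nothing.
It also fails if it takes over 59 s, if anything falls off the work surface, if the arm or the gripper's body presses on something with over 40 N, if the wrist force passes 120 N, or if a joint passes its speed limit or range.

## Working session

There is one attempt and no reset: what is moved stays moved. The work goes in short steps, Python scripts to look and compute and a tool call to move; the robot and the scene stay as the last step left them, time stands still between calls to the robot, and variables do not carry over. Pictures are saved under pics/ and viewed, about 8 in all and at most 12, crops included, and the job is handed in when it is done.

Besides the shell and the picture viewer there is one more tool, called after "Request:" as a command line: name --argument value ..., lists and objects as JSON in quotes. carry_out: Moves the arm, as the interface text tells. Its arguments: {"type":"object","properties":{"deltas":{"type":"array"},"gripper":{"type":"number"},"grip_force":{"type":"number"}},"required":["deltas"]}

```bash
ls; mkdir -p pics
python3 - <<'E'
from plant import robot, capture, get_calibration
import cv2,numpy as np
s=robot.state();print({k:np.round(v,3).tolist() for k,v in s.items()})
for n in("top","side"):
    p,d=capture(n);cv2.imwrite(f"pics/{n}.png",p[:,:,::-1]);np.savez(f"{n}.npz",p=p,d=d)
    c=get_calibration(n);print(n,{k:np.round(v,3).tolist() for k,v in c.items()})
E
```

```text
pics
{'t': 0.0, 'q': [0.989, 0.381, 1.298, -0.0, 1.464, -0.215], 'joint_velocities': [0.0, 0.0, 0.0, -0.0, 0.001, -0.0], 'joint_torque': [-0.001, -44.846, -23.128, -0.0, 0.005, 0.0], 'tcp_pos': [0.197, 0.513, 0.231], 'eef_rot': [[-0.001, 0.359, 0.933], [-0.001, 0.933, -0.359], [-1.0, -0.001, -0.0]], 'wrist_force': [-0.46, -0.741, 0.154], 'moment': [0.003, 0.05, -0.018], 'finger_gap': 0.086}
top {'intrinsics': [[366.407, 0.0, 316.653], [0.0, 366.407, 195.804], [0.0, 0.0, 1.0]], 'R': [[0.016, -1.0, 0.018], [-0.99, -0.019, -0.141], [0.141, -0.015, -0.99]], 't': [-0.022, 0.524, 1.045]}
side {'intrinsics': [[382.113, 0.0, 316.774], [0.0, 382.113, 205.601], [0.0, 0.0, 1.0]], 'R': [[0.908, -0.418, 0.019], [-0.303, -0.689, -0.658], [0.288, 0.592, -0.753]], 't': [-0.476, 0.21, 0.942]}
```

View pics/top.png

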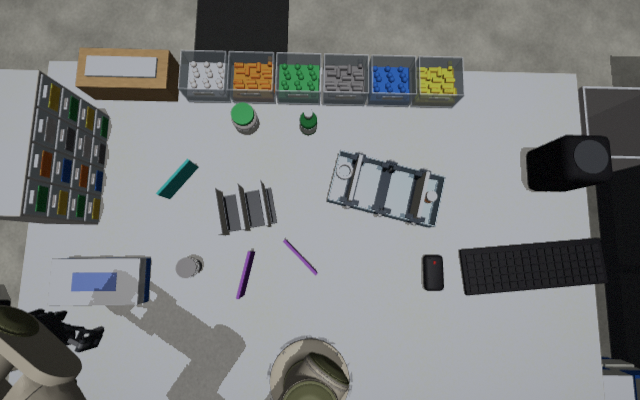

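View pics/side.png

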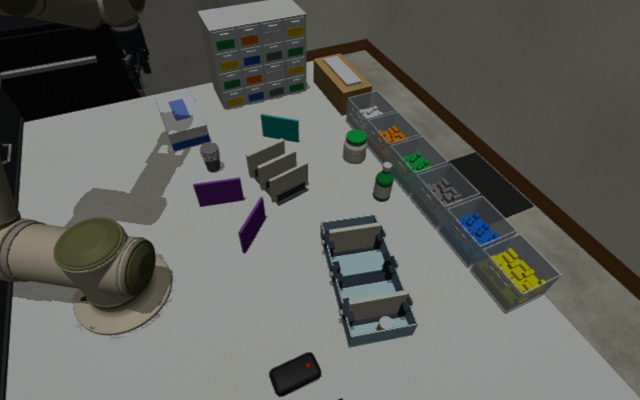

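Top view: the grey spares stand in the dark holder at about (228,212), (246,208) and (268,203). The blue tray is at (387,188), with its black channel mid-tray. The purple boards (246,274), (300,256) and the turquoise board (178,178) are decoys. I'll confirm in an enlarged crop and get the world positions.

```bash
cat > h.py <<'E'
import numpy as np,cv2
from plant import robot,capture,get_calibration
def world(name,d):
    c=get_calibration(name);K,R,t=map(np.array,(c["intrinsics"],c["R"],c["t"]))
    v,u=np.mgrid[:400,:640]
    P=np.stack([(u-K[0,2])/K[0,0]*d,(v-K[1,2])/K[1,1]*d,d],-1)
    return (P-t)@R
E
python3 - <<'E'
from h import *
f=np.load("top.npz");p,d=f["p"],f["d"];W=world("top",d)
crop=p[130:245,200:460,::-1];cv2.imwrite("pics/crop.png",cv2.resize(crop,None,fx=3,fy=3,interpolation=cv2.INTER_CUBIC))
print("table z",np.median(W[300:310,350:400,2]))
for n,(r0,r1,c0,c1) in dict(holder=(170,245,205,290),tray=(140,235,320,455)).items():
    m=np.zeros(d.shape,np.uint8);m[r0:r1,c0:c1]=((W[r0:r1,c0:c1,2]>.085)&(W[r0:r1,c0:c1,2]<.11))
    k,l,st,ce=cv2.connectedComponentsWithStats(m)
    for i in range(1,k):
        if st[i,4]<15: continue
        q=W[l==i];r=cv2.minAreaRect(q[:,:2].astype(np.float32)*1000)
        print(n,st[i],ce[i].round(1),"mean",q.mean(0).round(4),"rect",np.round(r[0],1),np.round(r[1],1),round(r[2],1))
    m=np.zeros(d.shape,np.uint8);zz=W[r0:r1,c0:c1,2];m[r0:r1,c0:c1]=zz>.02
    k,l,st,ce=cv2.connectedComponentsWithStats(m);i=1+st[1:,4].argmax();q=W[l==i]
    r=cv2.minAreaRect(q[:,:2].astype(np.float32)*1000);print(n,"all",np.round(r[0],1),np.round(r[1],1),round(r[2],1))
E
```

```text
table z 0.0008141241656330293
holder [257 179  11  46 148] [262.4 201.8] mean [0.4968 0.1392 0.0945] rect [497.9 139.8] [128.9   8.6] 11.8
holder [234 183  12  47 203] [239.2 205.8] mean [0.4844 0.203  0.0944] rect [484.8 203.6] [130.   11.2] 11.7
holder [210 188  13  46 263] [216.2 210.7] mean [0.4696 0.2658 0.0942] rect [471. 267.] [130.3  14.5] 11.8
holder [283 239   7   6  20] [285.6 242. ] mean [0.387  0.0718 0.0915] rect [386.2  71.3] [19.7  5.9] 46.5
holder all [412.1 170.2] [326.1 103.6] 58.8
tray [348 154  15  47 190] [355.1 177. ] mean [ 0.5721 -0.1189  0.0964] rect [ 572.5 -119.3] [ 10.8 133.1] 76.7
tray [416 171  14  47 232] [422.4 194.3] mean [ 0.5263 -0.3086  0.0956] rect [ 528.1 -309.8] [ 11.7 134.9] 76.6
tray all [ 484.3 -193.8] [332.2 310.9] 76.5
```

View pics/crop.png

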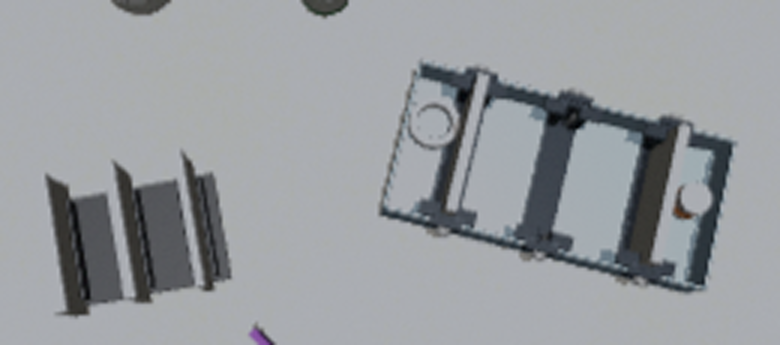

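The crop confirms three light-grey boards in the dark holder: left to right, thick, medium and thin by their top edges. The turquoise and purple boards are outside the holder and aren't meant. Next I'll cross-check with the side camera and get a first estimate of the channel offset.

Run:
```python
from h import *
def fr(o,yaw):
    c,s=np.cos(yaw),np.sin(yaw);return np.array(o),np.array([[c,-s],[s,c]])
H=fr((.4848,.2036),np.radians(11.8));T=fr((.5503,-.2145),np.radians(-13.2))
for n in("top","side"):
    f=np.load(n+".npz");p,d=f["p"],f["d"];W=world(n,d);W=W[d>0]
    for nm,(o,R),ys in(("holder",H,(-.065,0,.065)),("tray",T,(-.098,.098))):
        L=(W[:,:2]-o)@R;z=W[:,2]
        for y0 in ys:
            m=(abs(L[:,0])<.08)&(abs(L[:,1]-y0)<.02)&(z>.07)&(z<.11)
            t=m&(z>np.percentile(z[m],90)-.006) if 0 else m
            top=m&(z>.09)
            r=cv2.minAreaRect((L[top]*1000).astype(np.float32))
            print(n,nm,y0,"all x",np.percentile(L[m,0]*1000,[0,1,99,100]).round(1),"y",np.percentile(L[top,1]*1000,[2,50,98]).round(1),"zmax",z[m].max().round(4),r)
        if nm=="tray":
            m=(abs(L[:,0])<.055)&(abs(L[:,1])<.05)&(z>.052)&(z<.072)
            print(n,"channel z",np.median(z[m]).round(4),"y",np.percentile(L[m,1]*1000,[1,3,50,97,99]).round(1))
            m2=(abs(L[:,0])<.05)&(abs(L[:,1])<.045)
            hh=[(int(y),round(float(np.median(z[m2&(abs(L[:,1]*1000-y)<1.5)])*1000),1)) for y in range(-44,45,3)];print(hh)
            # x walls
            m=(abs(L[:,1])<.08)&(abs(L[:,1])>.045)&(z>.05)&(z<.07);print("walls x",np.percentile(L[m,0]*1000,[1,99]).round(1))
```

```text
top holder -0.065 all x [-65.7 -65.   61.6  64.2] y [-69.  -65.3 -61.2] zmax 0.0996 ((-0.26513671875, -65.00580596923828), (128.89755249023438, 8.448674201965332), 0.3568856120109558)
top holder 0 all x [-65.  -64.8  63.8  65. ] y [-5.3 -0.2  5.1] zmax 0.0985 ((0.0416107177734375, 0.017230510711669922), (11.214215278625488, 129.96572875976562), 89.8487319946289)
top holder 0.065 all x [-65.8 -65.3  62.9  64.6] y [58.1 64.3 71.2] zmax 0.1005 ((-0.5703506469726562, 64.86783599853516), (14.53114128112793, 130.3450164794922), 89.99388122558594)
top tray -0.098 all x [-67.3 -66.9  65.9  75.5] y [-103.2  -97.3  -92.5] zmax 0.1018 ((0.304168701171875, -98.0696029663086), (11.406932830810547, 134.4510040283203), 89.75450897216797)
top tray 0.098 all x [-66.9 -66.5  65.3  66.4] y [ 92.5  97.8 103. ] zmax 0.1015 ((-0.1392669677734375, 97.75148010253906), (10.753655433654785, 133.09967041015625), 89.93610382080078)
  return _methods._mean(a, axis=axis, dtype=dtype,
  ret = ret.dtype.type(ret / rcount)
Traceback (most recent call last):
IndexError: index -1 is out of bounds for axis 0 with size 0
```

```bash
python3 - 2>/dev/null <<'E'
from h import *
def fr(o,yaw):
    c,s=np.cos(yaw),np.sin(yaw);return np.array(o),np.array([[c,-s],[s,c]])
H=fr((.4848,.2036),np.radians(11.8));T=fr((.5503,-.2145),np.radians(-13.2))
for n in("top","side"):
    f=np.load(n+".npz");p,d=f["p"],f["d"];Wf=world(n,d);W=Wf[d>0]
    if n=="side":
      for nm,(o,R),ys in(("holder",H,(-.065,0,.065)),("tray",T,(-.098,.098))):
        L=(W[:,:2]-o)@R;z=W[:,2]
        for y0 in ys:
            top=(abs(L[:,0])<.08)&(abs(L[:,1]-y0)<.02)&(z>.088)&(z<.11)
            r=cv2.minAreaRect((L[top]*1000).astype(np.float32))
            print(n,nm,y0,"z",z[top].max(),np.round(r[0],1),np.round(r[1],1),round(r[2],1))
    # sample along tray y at height .062 in this image: colour + depth z
    o,R=T;c=get_calibration(n)
    K,Rc,t=map(np.array,(c["intrinsics"],c["R"],c["t"]))
    for x in(-.03,0,.03):
        out=[]
        for y in range(-48,49,3):
            w=np.append(o+R@np.array([x,y/1000]),.062);q=K@(Rc@w+t);u,v=int(round(q[0]/q[2])),int(round(q[1]/q[2]))
            out.append((y,int(p[v,u].mean()),int(Wf[v,u,2]*1000) if d[v,u]>0 else None))
        print(n,x,out)
E
```

```text
top -0.03 [(-48, 171, 1), (-45, 171, 3), (-42, 172, 4), (-39, 171, 3), (-36, 171, 0), (-33, 171, 4), (-30, 171, 7), (-27, 172, 1), (-24, 172, 7), (-21, 172, 4), (-18, 171, 0), (-15, 172, 6), (-12, 173, 3), (-9, 171, 5), (-6, 159, 5), (-3, 71, 5), (0, 70, 7), (3, 70, 4), (6, 69, 8), (9, 71, 5), (12, 71, 4), (15, 70, 6), (18, 71, 6), (21, 70, 6), (24, 90, 4), (27, 155, 4), (30, 172, 4), (33, 173, 2), (36, 172, 1), (39, 172, 4), (42, 173, 2), (45, 173, 2), (48, 172, 4)]
top 0 [(-48, 171, 5), (-45, 171, 2), (-42, 171, 4), (-39, 170, 6), (-36, 171, 4), (-33, 171, 4), (-30, 172, 2), (-27, 172, 5), (-24, 171, 6), (-21, 171, 2), (-18, 171, None), (-15, 172, 0), (-12, 172, 5), (-9, 168, 4), (-6, 129, 6), (-3, 69, 7), (0, 69, 7), (3, 70, 5), (6, 69, 7), (9, 70, 4), (12, 69, 4), (15, 69, 7), (18, 70, 7), (21, 72, 7), (24, 107, 5), (27, 173, 5), (30, 172, 5), (33, 172, 3), (36, 173, 4), (39, 172, 1), (42, 172, 3), (45, 172, 4), (48, 173, 0)]
top 0.03 [(-48, 171, 3), (-45, 171, 2), (-42, 171, 7), (-39, 171, 3), (-36, 170, 4), (-33, 171, 5), (-30, 171, 1), (-27, 171, 3), (-24, 171, 0), (-21, 171, 
[... 1373 characters left out ...]
(0, 140, 7), (3, 140, 2), (6, 140, 3), (9, 140, 0), (12, 140, 1), (15, 140, 2), (18, 140, 2), (21, 140, 4), (24, 141, 1), (27, 140, 2), (30, 140, 2), (33, 140, 2), (36, 140, 3), (39, 141, 4), (42, 137, 2), (45, 76, 3), (48, 40, 5)]
side 0.03 [(-48, 142, 2), (-45, 102, 4), (-42, 39, 7), (-39, 39, 5), (-36, 40, 7), (-33, 40, 4), (-30, 40, 7), (-27, 39, 5), (-24, 41, 4), (-21, 40, 7), (-18, 40, 7), (-15, 41, 5), (-12, 80, 3), (-9, 140, 1), (-6, 141, 2), (-3, 141, 0), (0, 140, 2), (3, 140, 2), (6, 140, 4), (9, 140, 2), (12, 139, 0), (15, 140, 4), (18, 140, 5), (21, 140, 1), (24, 140, 7), (27, 140, 2), (30, 140, 3), (33, 140, 1), (36, 140, 4), (39, 141, 7), (42, 136, 0), (45, 76, 4), (48, 35, 6)]
```

Run:
```python
from h import *
c,s=np.cos(np.radians(-13.2)),np.sin(np.radians(-13.2));o=np.array((.5503,-.2145));R=np.array([[c,-s],[s,c]])
for n,th in(("top",120),("side",90)):
    f=np.load(n+".npz");p=f["p"];g=p.mean(2).astype(np.float32);C=get_calibration(n)
    K,Rc,t=map(np.array,(C["intrinsics"],C["R"],C["t"]))
    for zz in(.006,):
      for x in(-.04,-.02,0,.02,.04):
        ys=np.arange(-45,45,.5);w=np.array([np.append(o+R@np.array([x,y/1000]),zz) for y in ys])
        q=(w@Rc.T+t)@K.T;uv=(q[:,:2]/q[:,2:]).astype(np.float32)
        v=cv2.remap(g,uv[None,:,0],uv[None,:,1],cv2.INTER_LINEAR)[0]
        k=np.flatnonzero(np.diff((v<th).astype(int)));print(n,zz,x,ys[k])
    xs=np.arange(-85,86,.5);ys=np.arange(-50,51,.5);X,Y=np.meshgrid(xs,ys)
    w=np.stack([X,Y],-1).reshape(-1,2)/1000@R.T+o;w=np.c_[w,np.full(len(w),.062)]
    q=(w@Rc.T+t)@K.T;uv=(q[:,:2]/q[:,2:]).astype(np.float32).reshape(X.shape+(2,))
    im=cv2.remap(p,uv[...,0],uv[...,1],cv2.INTER_CUBIC)
    cv2.imwrite(f"pics/rect_{n}.png",cv2.resize(im[:,:,::-1],None,fx=2,fy=2))
a=cv2.imread("pics/rect_top.png");b=cv2.imread("pics/rect_side.png");cv2.imwrite("pics/rect.png",np.vstack([a,b])[:,:790]);print(a.shape)
```

```text
top 0.006 -0.04 [-14.5  18. ]
top 0.006 -0.02 [-14.   17.5]
top 0.006 0 [-14.5  18. ]
top 0.006 0.02 [-14.5  17.5]
top 0.006 0.04 [-14.  18.]
side 0.006 -0.04 [-14.5  18.5]
side 0.006 -0.02 [-14.5  18.5]
side 0.006 0 [-14.5  18.5]
side 0.006 0.02 [-14.5  18. ]
side 0.006 0.04 [-14.5  18. ]
(404, 684, 3)
```

View pics/rect.png

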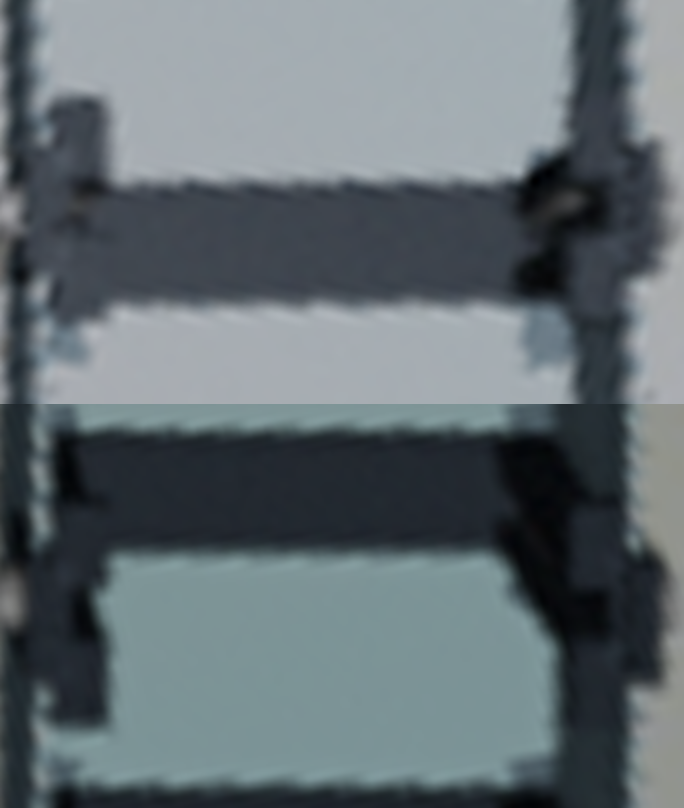

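The channel's middle measures about +1.8 mm along tray y in both views. The only visible flanges are at the two end walls. Moving above the holder now.

Request:
carry_out --deltas '[[[0, -0.44, 0.89, 0, 0, 0], [0, -0.44, 0.89, 0, 0, 0], [0, -0.44, 0.89, 0, 0, 0], [0, -0.44, 0.89, 0, 0, 0], [0, -0.44, 0.89, 0, 0, 0]]]' --gripper 40 --grip_force 20

```text
t: 0.52
tcp_pos: [0.2819, 0.4211, 0.231]
eef_rot: [[-0.001, 0.358, 0.934], [-0.0, 0.934, -0.358], [-1.0, -0.001, -0.0]]
wrist_force: [0.1, -0.3, 0.4]
finger_gap: 0.0342
```

Request:
carry_out --deltas '[[[0, -0.44, 0.89, 0, 0, 0], [0, -0.44, 0.89, 0, 0, 0], [0, -0.44, 0.89, 0, 0, 0], [0, -0.44, 0.89, 0, 0, 0], [0, -0.44, 0.89, 0, 0, 0]]]'

```text
t: 0.93
tcp_pos: [0.366, 0.3299, 0.2311]
eef_rot: [[-0.001, 0.359, 0.933], [-0.0, 0.933, -0.359], [-1.0, -0.0, -0.0]]
wrist_force: [0.4, 0.2, -0.2]
finger_gap: 0.034
```

Request:
carry_out --deltas '[[[0, -0.44, 0.89, 0, 0, 0], [0, -0.44, 0.89, 0, 0, 0], [0, -0.44, 0.89, 0, 0, 0], [0, -0.44, 0.89, 0, 0, 0], [0, -0.44, 0.89, 0, 0, 0]]]'

```text
t: 1.35
tcp_pos: [0.4502, 0.2386, 0.2311]
eef_rot: [[-0.001, 0.359, 0.933], [-0.0, 0.933, -0.359], [-1.0, -0.0, -0.001]]
wrist_force: [0.1, 0.7, -0.4]
finger_gap: 0.0341
```

Request:
carry_out --deltas '[[[0, -0.41, 0.9, -0.9, 0, 0], [0, -0.3, 0.9, -0.9, 0, 0], [0.6, 0, 0, -0.9, 0, 0], [0.6, 0, 0, -0.9, 0, 0], [0.6, 0, 0, -0.9, 0, 0]]]'

```text
t: 1.77
tcp_pos: [0.4867, 0.2083, 0.1854]
eef_rot: [[-0.001, -0.108, 0.994], [-0.0, 0.994, 0.108], [-1.0, -0.0, -0.001]]
wrist_force: [0.7, 0.4, -0.4]
finger_gap: 0.0344
```

Request:
carry_out --deltas '[[[0, 0, 0, -0.9, 0, 0], [0, 0, 0, 0, 0, 0]]]'

```text
t: 1.93
tcp_pos: [0.4861, 0.2086, 0.1853]
eef_rot: [[-0.002, -0.2, 0.98], [-0.0, 0.98, 0.2], [-1.0, 0.0, -0.003]]
wrist_force: [0.6, -0.8, 0.2]
finger_gap: 0.0341
```

```bash
cat >> h.py <<'E'
def st():
    s=robot.state();R=np.array(s["eef_rot"]);p=np.array(s["tcp_pos"])
    print("t",round(s["t"],2),"tcp",(p*1000).round(1),"jawyaw",np.degrees(np.arctan2(R[1,1],R[0,1])).round(2),"tilt",R[:,0].round(4),"F",np.round(s["wrist_force"],2),"M",np.round(s["moment"],3),"gap",round(s["finger_gap"]*1000,2))
    return p,R
def to(xyz,yaw):
    p,R=st();d=R.T@(np.array(xyz)-p)/.025
    cur=np.degrees(np.arctan2(R[1,1],R[0,1]));print("units xyz",d.round(3),"wx",round(-(yaw-cur)/6,3))
E
python3 -c "
from h import *
to((.4848,.2036,.068),101.8)"
```

```text
t 1.93 tcp [486.1 208.6 185.3] jawyaw 101.56 tilt [-2.5e-03 -5.0e-04 -1.0e+00] F [ 0.6  -0.82  0.19] M [ 0.005  0.063 -0.068] gap 34.08
units xyz [ 4.692 -0.185 -0.081] wx -0.04
```

Request:
carry_out --deltas '[[[0.9, -0.18, -0.08, -0.04, 0, 0], [0.9, 0, 0, 0, 0, 0], [0.9, 0, 0, 0, 0, 0], [0.9, 0, 0, 0, 0, 0], [0.9, 0, 0, 0, 0, 0]]]'

```text
t: 2.35
tcp_pos: [0.4857, 0.204, 0.0733]
eef_rot: [[0.001, -0.198, 0.98], [0.0, 0.98, 0.198], [-1.0, -0.0, 0.001]]
wrist_force: [0.6, -0.6, -0.1]
finger_gap: 0.0342
```

Request:
carry_out --deltas '[[[0.18, 0, 0, 0, 0, 0], [0, 0, 0, 0, 0, 0], [0, 0, 0, 0, 0, 0]]]'

```text
t: 2.6
tcp_pos: [0.4861, 0.2041, 0.0703]
eef_rot: [[0.001, -0.2, 0.98], [0.0, 0.98, 0.2], [-1.0, -0.0, 0.001]]
wrist_force: [-1.1, 0.3, 1.3]
finger_gap: 0.0344
```

Request:
carry_out --deltas '[[[0, 0, 0, 0, 0, 0], [0, 0, 0, 0, 0, 0], [0, 0, 0, 0, 0, 0], [0, 0, 0, 0, 0, 0], [0, 0, 0, 0, 0, 0]]]' --gripper 0 --grip_force 20

```text
t: 3.02
tcp_pos: [0.4862, 0.2041, 0.0706]
eef_rot: [[0.003, -0.201, 0.98], [0.001, 0.98, 0.201], [-1.0, 0.0, 0.003]]
wrist_force: [-1.2, 0.5, 7.2]
finger_gap: 0.0101
```

```bash
python3 -c "
from h import *
to((.4848,.2036,.068),101.8)"
```

```text
t 3.02 tcp [486.2 204.1  70.6] jawyaw 101.61 tilt [ 2.7e-03  6.0e-04 -1.0e+00] F [-1.15  0.46  7.24] M [ 0.086  0.073 -0.073] gap 10.08
units xyz [ 0.106 -0.01  -0.061] wx -0.032
```

First board reads 10.08 mm. I'll feel the other two for comparison, since the reading may carry a bias.

Request:
carry_out --deltas '[[[0, 0, 0, 0, 0, 0], [0, 0, 0, 0, 0, 0], [0, 0, 0, 0, 0, 0], [-0.8, 0, 0, 0, 0, 0], [-0.8, 0, 0, 0, 0, 0]]]' --gripper 40

```text
t: 3.43
tcp_pos: [0.4849, 0.2038, 0.109]
eef_rot: [[-0.003, -0.201, 0.98], [-0.001, 0.98, 0.201], [-1.0, 0.0, -0.003]]
wrist_force: [-0.5, -0.2, 0.5]
finger_gap: 0.0345
```

Request:
carry_out --deltas '[[[0, -0.86, 0, 0, 0, 0], [0, -0.87, 0, 0, 0, 0], [0, -0.87, -0.04, 0, 0, 0], [0.8, 0, 0, 0, 0, 0], [0.8, 0, 0, 0, 0, 0]]]'

```text
t: 3.85
tcp_pos: [0.4985, 0.139, 0.0696]
eef_rot: [[0.003, -0.2, 0.98], [0.0, 0.98, 0.2], [-1.0, -0.0, 0.003]]
wrist_force: [0.0, 0.5, -1.1]
finger_gap: 0.0344
```

Request:
carry_out --deltas '[[[0, 0, 0, 0, 0, 0], [0, 0, 0, 0, 0, 0], [0, 0, 0, 0, 0, 0], [0, 0, 0, 0, 0, 0], [0, 0, 0, 0, 0, 0]]]' --gripper 0

```text
t: 4.27
tcp_pos: [0.498, 0.1403, 0.0702]
eef_rot: [[0.001, -0.202, 0.979], [0.0, 0.979, 0.202], [-1.0, -0.0, 0.001]]
wrist_force: [0.6, 0.4, -1.6]
finger_gap: 0.0074
```

```bash
python3 -c "
from h import *
to((.4981,.14,.07),101.8)
p,d=capture('wrist');cv2.imwrite('pics/w1.png',p[:,:,::-1])"
```

```text
t 4.27 tcp [498.  140.3  70.2] jawyaw 101.65 tilt [ 1.5e-03  1.0e-04 -1.0e+00] F [ 0.56  0.44 -1.59] M [-0.034 -0.025 -0.032] gap 7.41
units xyz [ 0.007 -0.014  0.003] wx -0.025
```

Request:
carry_out --deltas '[[[0, 0, 0, 0, 0, 0], [0, 0, 0, 0, 0, 0], [0, 0, 0, 0, 0, 0], [-0.8, 0, 0, 0, 0, 0], [-0.8, 0, 0, 0, 0, 0]]]' --gripper 40

```text
t: 4.73
tcp_pos: [0.4971, 0.14, 0.1092]
eef_rot: [[-0.003, -0.201, 0.979], [-0.0, 0.98, 0.201], [-1.0, 0.0, -0.003]]
wrist_force: [-0.1, -0.3, 0.1]
finger_gap: 0.034
```

Request:
carry_out --deltas '[[[0, 0.87, 0, 0, 0, 0], [0, 0.87, 0, 0, 0, 0], [0, 0.87, 0, 0, 0, 0], [0, 0.87, 0, 0, 0, 0], [0, 0.87, 0, 0, 0, 0]]]'

```text
t: 5.15
tcp_pos: [0.4754, 0.2476, 0.1095]
eef_rot: [[0.0, -0.201, 0.98], [0.0, 0.98, 0.201], [-1.0, 0.0, 0.0]]
wrist_force: [0.1, 0.5, -1.0]
finger_gap: 0.0343
```

Request:
carry_out --deltas '[[[0, 0.85, 0, 0, 0, 0], [0.8, 0, 0, 0, 0, 0], [0.8, 0, 0, 0, 0, 0], [0, 0, 0, 0, 0, 0]]]'

```text
t: 5.48
tcp_pos: [0.4696, 0.2672, 0.0665]
eef_rot: [[-0.005, -0.202, 0.979], [-0.002, 0.979, 0.202], [-1.0, -0.001, -0.006]]
wrist_force: [-0.7, -0.2, -0.0]
finger_gap: 0.034
```

Request:
carry_out --deltas '[[[0, 0, 0, 0, 0, 0], [0, 0, 0, 0, 0, 0], [0, 0, 0, 0, 0, 0], [0, 0, 0, 0, 0, 0], [0, 0, 0, 0, 0, 0]]]' --gripper 0

```text
t: 5.9
tcp_pos: [0.4719, 0.2674, 0.0701]
eef_rot: [[0.002, -0.201, 0.98], [0.0, 0.98, 0.201], [-1.0, 0.0, 0.002]]
wrist_force: [-0.2, -1.3, 3.4]
finger_gap: 0.0127
```

```bash
python3 -c "
from h import *
to((.471,.267,.07),101.8)"
```

```text
t 5.9 tcp [471.9 267.4  70.1] jawyaw 101.61 tilt [ 1.5e-03  4.0e-04 -1.0e+00] F [-0.2  -1.31  3.42] M [-0.024  0.081 -0.041] gap 12.68
units xyz [ 0.005 -0.008 -0.038] wx -0.032
```

Felt 7.4, 10.1 and 12.7 mm, so the middle board is the 10.5 mm one. Going back to grip it.

Request:
carry_out --deltas '[[[0, 0, 0, 0, 0, 0], [0, 0, 0, 0, 0, 0], [0, 0, 0, 0, 0, 0], [-0.8, 0, 0, 0, 0, 0], [-0.8, 0, 0, 0, 0, 0]]]' --gripper 40

```text
t: 6.32
tcp_pos: [0.4709, 0.2672, 0.1091]
eef_rot: [[-0.003, -0.201, 0.979], [-0.001, 0.98, 0.201], [-1.0, -0.0, -0.003]]
wrist_force: [-0.2, -0.9, 1.6]
finger_gap: 0.0341
```

Request:
carry_out --deltas '[[[0, -0.87, 0, 0, 0, 0], [0, -0.87, 0, -0.03, 0, 0], [0, -0.87, 0, 0, 0, 0], [0.8, 0, 0, 0, 0, 0], [0.8, 0, 0, 0, 0, 0]]]'

```text
t: 6.73
tcp_pos: [0.4856, 0.2026, 0.0698]
eef_rot: [[0.003, -0.203, 0.979], [0.0, 0.979, 0.203], [-1.0, -0.0, 0.003]]
wrist_force: [0.8, 0.8, -0.2]
finger_gap: 0.0342
```

Request:
carry_out --deltas '[[[0, 0, 0, 0, 0, 0], [0, 0, 0, 0, 0, 0], [0, 0, 0, 0, 0, 0]]]'

```text
t: 6.98
tcp_pos: [0.4851, 0.2038, 0.0702]
eef_rot: [[0.001, -0.205, 0.979], [0.0, 0.979, 0.205], [-1.0, -0.0, 0.001]]
wrist_force: [-0.9, 0.4, 0.8]
finger_gap: 0.0343
```

Request:
carry_out --deltas '[[[0, 0, 0, 0, 0, 0], [0, 0, 0, 0, 0, 0], [0, 0, 0, 0, 0, 0], [0, 0, 0, 0, 0, 0], [0, 0, 0, 0, 0, 0]]]' --gripper 0 --grip_force 50

```text
t: 7.4
tcp_pos: [0.4852, 0.2038, 0.0704]
eef_rot: [[0.002, -0.205, 0.979], [0.001, 0.979, 0.205], [-1.0, 0.0, 0.002]]
wrist_force: [-0.5, -0.1, 6.5]
finger_gap: 0.0094
```

```bash
python3 -c "
from h import *
to((.4848,.2036,.07),101.8)"
```

```text
t 7.4 tcp [485.2 203.8  70.4] jawyaw 101.81 tilt [ 2.1e-03  6.0e-04 -1.0e+00] F [-0.46 -0.07  6.47] M [0.171 0.096 0.023] gap 9.37
units xyz [ 0.015 -0.006 -0.016] wx 0.002
```

Request:
carry_out --deltas '[[[-0.4, 0, 0, 0, 0, 0], [-0.8, 0, 0, 0, 0, 0], [-1, 0, 0, 0, 0, 0], [-1, 0, 0, 0, 0, 0], [-1, 0, 0, 0, 0, 0]]]'

```text
t: 7.82
tcp_pos: [0.4843, 0.2035, 0.1756]
eef_rot: [[-0.0, -0.205, 0.979], [-0.0, 0.979, 0.205], [-1.0, -0.0, -0.0]]
wrist_force: [0.0, -0.4, -1.3]
finger_gap: 0.0094
```

Request:
carry_out --deltas '[[[-0.2, -0.3, 0, 0, 0, 0], [0, -0.7, 0, 0, 0, 0], [0, -1, -0.06, 0, 0, 0], [0, -1, -0.06, 0, 0, 0], [0, -1, -0.06, 0, 0, 0]]]'

```text
t: 8.23
tcp_pos: [0.5003, 0.1035, 0.1787]
eef_rot: [[-0.001, -0.205, 0.979], [-0.0, 0.979, 0.205], [-1.0, 0.0, -0.001]]
wrist_force: [0.4, 0.0, -0.5]
finger_gap: 0.0094
```

Request:
carry_out --deltas '[[[0, -1, -0.06, 0, 0, 0], [0, -1, -0.06, 0, 0, 0], [0, -1, -0.06, 0, 0, 0], [0, -1, -0.06, 0, 0, 0], [0, -1, -0.06, 0, 0, 0]]]'

```text
t: 8.65
tcp_pos: [0.5185, -0.0206, 0.1786]
eef_rot: [[-0.001, -0.205, 0.979], [0.0, 0.979, 0.205], [-1.0, 0.0, -0.001]]
wrist_force: [0.5, 0.7, -0.8]
finger_gap: 0.0096
```

Request:
carry_out --deltas '[[[0, -1, -0.06, 0, 0, 0], [0, -1, -0.06, 0, 0, 0], [0, -1, -0.06, 0, 0, 0], [0, -1, -0.06, 0, 0, 0], [0, -1, -0.06, 0, 0, 0]]]'

```text
t: 9.07
tcp_pos: [0.5367, -0.1445, 0.1785]
eef_rot: [[-0.001, -0.204, 0.979], [0.0, 0.979, 0.204], [-1.0, 0.001, -0.001]]
wrist_force: [0.2, -0.6, -1.4]
finger_gap: 0.0097
```

Request:
carry_out --deltas '[[[0, -1, -0.06, 0, 0, 0], [0, -0.7, -0.06, 0.4, 0, 0], [0, -0.35, -0.05, 0.8, 0, 0], [0, 0, 0, 1, 0, 0], [0, 0, 0, 1, 0, 0]]]'

```text
t: 9.48
tcp_pos: [0.5426, -0.195, 0.1782]
eef_rot: [[-0.001, 0.135, 0.991], [0.001, 0.991, -0.135], [-1.0, 0.001, -0.002]]
wrist_force: [-0.8, 1.0, -1.7]
finger_gap: 0.0096
```

Request:
carry_out --deltas '[[[0, 0, 0, 0.97, 0, 0], [0, 0, 0, 0, 0, 0], [0, 0, 0, 0, 0, 0]]]'

```text
t: 9.73
tcp_pos: [0.5428, -0.1942, 0.1787]
eef_rot: [[-0.001, 0.226, 0.974], [0.001, 0.974, -0.226], [-1.0, 0.0, -0.001]]
wrist_force: [-0.5, -0.5, -0.3]
finger_gap: 0.0093
```

```bash
python3 -c "
from h import *
to((.5497,-.2185,.135),76.8)
for n in ('top','side'):
    p,d=capture(n);np.savez(n+'2.npz',p=p,d=d)
    L=None
    W=world(n,d);W=W[d>0]
    a=np.radians(-13.2);R=np.array([[np.cos(a),-np.sin(a)],[np.sin(a),np.cos(a)]])
    L=(W[:,:2]-(.5503,-.2145))@R;z=W[:,2]
    m=(abs(L[:,1])<.03)&(abs(L[:,0])<.09)&(z>.13)&(z<.21)
    e=m&(abs(L[:,0])>.03)
    print(n,'z',np.percentile(z[m],[1,50,99]).round(3),'board x',np.percentile(L[e,0]*1000,[.5,99.5]).round(1),'zmax',np.percentile(z[e],99).round(3),'y',np.percentile(L[e,1]*1000,[3,97]).round(1))
    cv2.imwrite(f'pics/{n}2.png',p[:,:,::-1])
"
```

```text
t 9.73 tcp [ 542.8 -194.2  178.7] jawyaw 76.95 tilt [-1.e-03  5.e-04 -1.e+00] F [-0.46 -0.49 -0.31] M [-0.009 -0.042  0.003] gap 9.31
units xyz [ 1.747 -0.885  0.491] wx 0.025Traceback (most recent call last):
  File "<string>", line 12, in <module>
    print(n,'z',np.percentile(z[m],[1,50,99]).round(3),'board x',np.percentile(L[e,0]*1000,[.5,99.5]).round(1),'zmax',np.percentile(z[e],99).round(3),'y',np.percentile(L[e,1]*1000,[3,97]).round(1))
                ~~~~~~~~~~~~~^^^^^^^^^^^^^^^^
    return _quantile_unchecked(
        a, q, axis, out, overwrite_input, method, keepdims, weights)
    return _ureduce(a,
                    func=_quantile_ureduce_func,
    ...<5 lines>...
                    overwrite_input=overwrite_input,
                    method=method)
    r = func(a, **kwargs)
    result = _quantile(arr,
                       quantiles=q,
    ...<2 lines>...
                       out=out,
                       weights=wgt)
    slices_having_nans = np.isnan(arr[-1, ...])
                                  ~~~^^^^^^^^^
IndexError: index -1 is out of bounds for axis 0 with size 0
```

Request:
carry_out --deltas '[[[0, -0.4, 0.25, 0.02, 0, 0], [0.2, -0.48, 0.24, 0, 0, 0], [0.6, 0, 0, 0, 0, 0], [0.6, 0, 0, 0, 0, 0], [0.35, 0, 0, 0, 0, 0]]]'

```text
t: 10.2
tcp_pos: [0.5497, -0.2195, 0.1335]
eef_rot: [[-0.002, 0.231, 0.973], [0.001, 0.973, -0.231], [-1.0, 0.001, -0.002]]
wrist_force: [0.4, -0.2, -0.8]
finger_gap: 0.0096
```

Request:
carry_out --deltas '[[[0, 0, 0, 0, 0, 0], [0, 0, 0, 0, 0, 0]]]'

```text
t: 10.37
tcp_pos: [0.5501, -0.2189, 0.1353]
eef_rot: [[-0.001, 0.231, 0.973], [0.0, 0.973, -0.231], [-1.0, 0.0, -0.001]]
wrist_force: [0.5, 0.0, -1.1]
finger_gap: 0.0093
```

```bash
python3 -c "
from h import *
to((.5497,-.2185,.128),76.8)
p,d=capture('side');q,_=capture('wrist');t,_=capture('top')
a=cv2.resize(p[200:350,290:440],(400,400),interpolation=cv2.INTER_CUBIC);b=cv2.resize(t[130:250,320:440],(400,400),interpolation=cv2.INTER_CUBIC)
cv2.imwrite('pics/m3.png',np.hstack([a,b])[:,:,::-1]);cv2.imwrite('pics/w3.png',q[:,:,::-1])
"
```

```text
t 10.37 tcp [ 550.1 -218.9  135.3] jawyaw 76.67 tilt [-5.e-04  2.e-04 -1.e+00] F [ 0.45  0.02 -1.13] M [-0.018  0.004  0.02 ] gap 9.28
units xyz [ 0.294  0.013 -0.019] wx -0.021
```

View pics/m3.png

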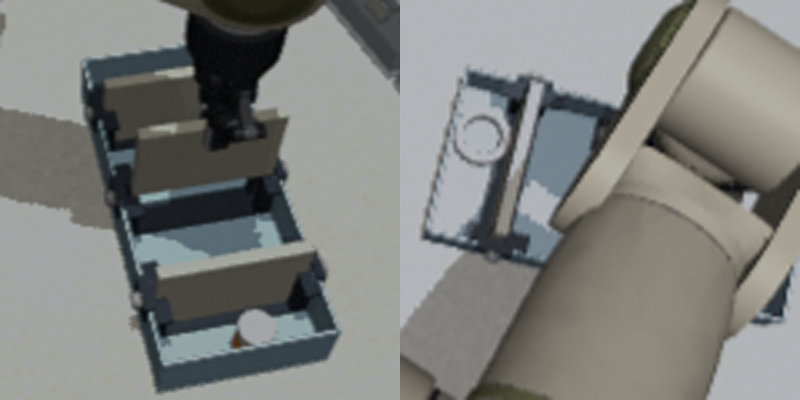

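View pics/w3.png

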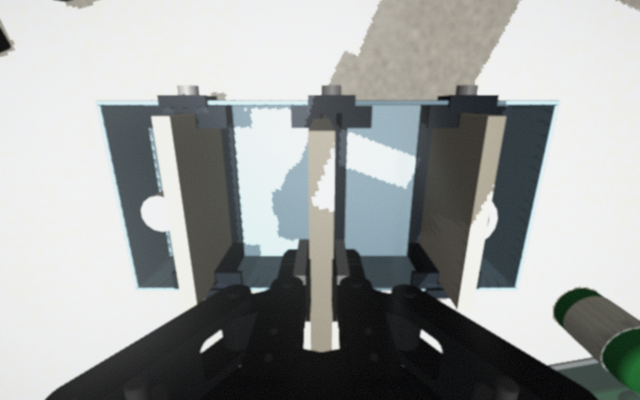

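The board hangs level, about 6 mm on the –y side of the groove as intended. In the wrist view it is at column 321 and the block centre is at 332. Now I'll lower gently to touch the flange.

Request:
carry_out --deltas '[[[0.1, 0, 0, 0, 0, 0], [0.1, 0, 0, 0, 0, 0], [0, 0, 0, 0, 0, 0], [0, 0, 0, 0, 0, 0]]]'

```text
t: 10.85
tcp_pos: [0.5499, -0.2183, 0.1305]
eef_rot: [[-0.0, 0.231, 0.973], [0.0, 0.973, -0.231], [-1.0, 0.0, -0.0]]
wrist_force: [-0.1, -0.2, -0.3]
finger_gap: 0.0095
```

Request:
carry_out --deltas '[[[0.03, 0, 0, 0, 0, 0], [0, 0, 0, 0, 0, 0], [0, 0, 0, 0, 0, 0]]]'

```text
t: 11.1
tcp_pos: [0.55, -0.2183, 0.1298]
eef_rot: [[0.0, 0.231, 0.973], [-0.0, 0.973, -0.231], [-1.0, -0.0, 0.0]]
wrist_force: [0.5, -0.2, -1.6]
finger_gap: 0.0098
```

Request:
carry_out --deltas '[[[0.03, 0, 0, 0, 0, 0], [0, 0, 0, 0, 0, 0], [0, 0, 0, 0, 0, 0]]]'

```text
t: 11.35
tcp_pos: [0.55, -0.2183, 0.129]
eef_rot: [[-0.0, 0.231, 0.973], [-0.0, 0.973, -0.231], [-1.0, -0.0, -0.0]]
wrist_force: [-0.1, 0.5, -2.0]
finger_gap: 0.0095
```

Request:
carry_out --deltas '[[[0.03, 0, 0, 0, 0, 0], [0, 0, 0, 0, 0, 0], [0, 0, 0, 0, 0, 0]]]'

```text
t: 11.6
tcp_pos: [0.55, -0.2184, 0.1283]
eef_rot: [[0.0, 0.231, 0.973], [-0.0, 0.973, -0.231], [-1.0, -0.0, 0.0]]
wrist_force: [0.2, -0.0, -1.0]
finger_gap: 0.0095
```

Request:
carry_out --deltas '[[[0.02, 0, 0, 0, 0, 0], [0, 0, 0, 0, 0, 0], [0, 0, 0, 0, 0, 0]]]'

```text
t: 11.85
tcp_pos: [0.55, -0.2184, 0.128]
eef_rot: [[0.0, 0.231, 0.973], [-0.0, 0.973, -0.231], [-1.0, -0.0, 0.0]]
wrist_force: [0.3, 0.0, 1.2]
finger_gap: 0.0092
```

Request:
carry_out --deltas '[[[0.02, 0, 0, 0, 0, 0], [0, 0, 0, 0, 0, 0], [0, 0, 0, 0, 0, 0]]]'

```text
t: 12.1
tcp_pos: [0.5501, -0.2184, 0.1276]
eef_rot: [[0.0, 0.231, 0.973], [-0.0, 0.973, -0.231], [-1.0, -0.0, 0.0]]
wrist_force: [-0.9, -0.2, 2.6]
finger_gap: 0.0095
```

Contact at about 128.1 mm, which matches the expected 62 mm flange height. Sliding towards +y under light pressure.

Request:
carry_out --deltas '[[[0.01, 0.04, 0, 0, 0, 0], [0, 0, 0, 0, 0, 0], [0, 0, 0, 0, 0, 0]]]'

```text
t: 12.35
tcp_pos: [0.5503, -0.2178, 0.1274]
eef_rot: [[0.0, 0.231, 0.973], [-0.001, 0.973, -0.231], [-1.0, -0.001, 0.001]]
wrist_force: [-1.5, -2.2, 4.7]
finger_gap: 0.0096
```

Request:
carry_out --deltas '[[[0, 0.04, 0, 0, 0, 0], [0, 0, 0, 0, 0, 0], [0, 0, 0, 0, 0, 0]]]'

```text
t: 12.6
tcp_pos: [0.5506, -0.2167, 0.1273]
eef_rot: [[0.001, 0.231, 0.973], [-0.001, 0.973, -0.231], [-1.0, -0.001, 0.001]]
wrist_force: [-1.7, -4.3, 5.2]
finger_gap: 0.0097
```

Request:
carry_out --deltas '[[[0, 0.04, 0, 0, 0, 0], [0, 0, 0, 0, 0, 0], [0, 0, 0, 0, 0, 0]]]'

```text
t: 12.85
tcp_pos: [0.5509, -0.2157, 0.1273]
eef_rot: [[0.001, 0.231, 0.973], [-0.001, 0.973, -0.231], [-1.0, -0.001, 0.001]]
wrist_force: [0.1, -2.6, 5.9]
finger_gap: 0.0093
```

Request:
carry_out --deltas '[[[0, 0.04, 0, 0, 0, 0], [0, 0, 0, 0, 0, 0], [0, 0, 0, 0, 0, 0]]]'

```text
t: 13.1
tcp_pos: [0.5511, -0.2146, 0.1272]
eef_rot: [[0.001, 0.231, 0.973], [-0.0, 0.973, -0.231], [-1.0, -0.0, 0.001]]
wrist_force: [-0.6, -3.2, 5.2]
finger_gap: 0.0098
```

Request:
carry_out --deltas '[[[0, 0.03, 0, 0, 0, 0], [0, 0, 0, 0, 0, 0], [0, 0, 0, 0, 0, 0]]]'

```text
t: 13.35
tcp_pos: [0.5506, -0.2128, 0.1261]
eef_rot: [[-0.002, 0.23, 0.973], [0.002, 0.973, -0.23], [-1.0, 0.002, -0.002]]
wrist_force: [0.9, 0.7, -1.1]
finger_gap: 0.0099
```

Request:
carry_out --deltas '[[[0, 0.03, 0, 0, 0, 0], [0, 0, 0, 0, 0, 0], [0, 0, 0, 0, 0, 0]]]'

```text
t: 13.6
tcp_pos: [0.5511, -0.2127, 0.1267]
eef_rot: [[-0.001, 0.231, 0.973], [0.001, 0.973, -0.231], [-1.0, 0.0, -0.001]]
wrist_force: [-0.5, -0.3, -1.7]
finger_gap: 0.0095
```

Request:
carry_out --deltas '[[[0, 0.03, 0, 0, 0, 0], [0, 0, 0, 0, 0, 0], [0, 0, 0, 0, 0, 0]]]'

```text
t: 13.85
tcp_pos: [0.5514, -0.2122, 0.127]
eef_rot: [[-0.0, 0.231, 0.973], [0.0, 0.973, -0.231], [-1.0, 0.0, -0.0]]
wrist_force: [0.9, -0.9, -1.7]
finger_gap: 0.0096
```

The force dropped to zero at y ≈ –0.213, so the foot is over the groove. Lowering with force checks.

Request:
carry_out --deltas '[[[0.04, 0, 0, 0, 0, 0], [0, 0, 0, 0, 0, 0], [0, 0, 0, 0, 0, 0]]]'

```text
t: 14.1
tcp_pos: [0.5514, -0.2122, 0.126]
eef_rot: [[-0.0, 0.231, 0.973], [0.0, 0.973, -0.231], [-1.0, 0.0, -0.0]]
wrist_force: [0.7, 0.5, -0.9]
finger_gap: 0.0095
```

Request:
carry_out --deltas '[[[0.04, 0, 0, 0, 0, 0], [0, 0, 0, 0, 0, 0], [0, 0, 0, 0, 0, 0]]]'

```text
t: 14.35
tcp_pos: [0.5514, -0.2122, 0.125]
eef_rot: [[-0.0, 0.231, 0.973], [0.0, 0.973, -0.231], [-1.0, 0.0, -0.0]]
wrist_force: [0.2, -0.5, -0.7]
finger_gap: 0.0093
```

```bash
python3 -c "
from h import *
st()"
```

```text
t 14.35 tcp [ 551.4 -212.2  125. ] jawyaw 76.66 tilt [-1.e-04  1.e-04 -1.e+00] F [ 0.25 -0.48 -0.71] M [-0.021 -0.024 -0.021] gap 9.3
```

Request:
carry_out --deltas '[[[0.04, 0, 0, 0, 0, 0], [0.04, 0, 0, 0, 0, 0], [0, 0, 0, 0, 0, 0], [0, 0, 0, 0, 0, 0]]]'

```text
t: 14.68
tcp_pos: [0.5514, -0.2122, 0.123]
eef_rot: [[-0.0, 0.231, 0.973], [0.0, 0.973, -0.231], [-1.0, 0.0, -0.0]]
wrist_force: [-0.5, -0.5, -1.3]
finger_gap: 0.0092
```

Request:
carry_out --deltas '[[[0.04, 0, 0, 0, 0, 0], [0.04, 0, 0, 0, 0, 0], [0, 0, 0, 0, 0, 0], [0, 0, 0, 0, 0, 0]]]'

```text
t: 15.02
tcp_pos: [0.5514, -0.2122, 0.121]
eef_rot: [[-0.0, 0.231, 0.973], [0.0, 0.973, -0.231], [-1.0, 0.0, -0.0]]
wrist_force: [-0.1, 0.1, -1.7]
finger_gap: 0.0093
```

Request:
carry_out --deltas '[[[0.04, 0, 0, 0, 0, 0], [0.04, 0, 0, 0, 0, 0], [0, 0, 0, 0, 0, 0], [0, 0, 0, 0, 0, 0]]]'

```text
t: 15.35
tcp_pos: [0.5514, -0.2122, 0.119]
eef_rot: [[-0.0, 0.231, 0.973], [0.0, 0.973, -0.231], [-1.0, 0.0, -0.0]]
wrist_force: [-0.3, 0.1, -1.0]
finger_gap: 0.0097
```

Request:
carry_out --deltas '[[[0.04, 0, 0, 0, 0, 0], [0.04, 0, 0, 0, 0, 0], [0, 0, 0, 0, 0, 0], [0, 0, 0, 0, 0, 0]]]'

```text
t: 15.68
tcp_pos: [0.5514, -0.2122, 0.117]
eef_rot: [[-0.0, 0.231, 0.973], [0.0, 0.973, -0.231], [-1.0, 0.0, -0.0]]
wrist_force: [0.8, -0.5, -1.2]
finger_gap: 0.0094
```

Request:
carry_out --deltas '[[[0.04, 0, 0, 0, 0, 0], [0, 0, 0, 0, 0, 0], [0, 0, 0, 0, 0, 0]]]'

```text
t: 15.93
tcp_pos: [0.5514, -0.2123, 0.116]
eef_rot: [[-0.0, 0.231, 0.973], [0.0, 0.973, -0.231], [-1.0, 0.0, -0.0]]
wrist_force: [-0.5, 0.2, -0.1]
finger_gap: 0.0093
```

Request:
carry_out --deltas '[[[0.04, 0, 0, 0, 0, 0], [0, 0, 0, 0, 0, 0], [0, 0, 0, 0, 0, 0]]]'

```text
t: 16.18
tcp_pos: [0.5514, -0.2122, 0.115]
eef_rot: [[-0.0, 0.231, 0.973], [0.0, 0.973, -0.231], [-1.0, 0.0, -0.0]]
wrist_force: [-0.1, 0.2, -1.5]
finger_gap: 0.0097
```

Request:
carry_out --deltas '[[[0.04, 0, 0, 0, 0, 0], [0, 0, 0, 0, 0, 0], [0, 0, 0, 0, 0, 0]]]'

```text
t: 16.43
tcp_pos: [0.5514, -0.2122, 0.114]
eef_rot: [[-0.0, 0.231, 0.973], [0.0, 0.973, -0.231], [-1.0, 0.0, -0.0]]
wrist_force: [-0.5, -0.5, -0.9]
finger_gap: 0.0092
```

Request:
carry_out --deltas '[[[0.04, 0, 0, 0, 0, 0], [0, 0, 0, 0, 0, 0], [0, 0, 0, 0, 0, 0]]]'

```text
t: 16.68
tcp_pos: [0.5515, -0.2122, 0.1131]
eef_rot: [[0.0, 0.231, 0.973], [0.0, 0.973, -0.231], [-1.0, 0.0, 0.0]]
wrist_force: [1.2, 0.4, -1.0]
finger_gap: 0.0096
```

Request:
carry_out --deltas '[[[0.04, 0, 0, 0, 0, 0], [0.04, 0, 0, 0, 0, 0], [0, 0, 0, 0, 0, 0], [0, 0, 0, 0, 0, 0]]]'

```text
t: 17.02
tcp_pos: [0.5515, -0.2121, 0.1111]
eef_rot: [[0.0, 0.231, 0.973], [0.0, 0.973, -0.231], [-1.0, 0.0, 0.0]]
wrist_force: [1.0, 2.3, 0.3]
finger_gap: 0.0091
```

Request:
carry_out --deltas '[[[0.04, 0, 0, 0, 0, 0], [0.04, 0, 0, 0, 0, 0], [0, 0, 0, 0, 0, 0], [0, 0, 0, 0, 0, 0]]]'

```text
t: 17.35
tcp_pos: [0.5515, -0.2121, 0.1091]
eef_rot: [[0.0, 0.231, 0.973], [0.0, 0.973, -0.231], [-1.0, 0.0, 0.0]]
wrist_force: [1.1, 3.9, 1.9]
finger_gap: 0.0093
```

Request:
carry_out --deltas '[[[0.04, 0, 0, 0, 0, 0], [0.04, 0, 0, 0, 0, 0], [0, 0, 0, 0, 0, 0], [0, 0, 0, 0, 0, 0]]]'

```text
t: 17.68
tcp_pos: [0.5515, -0.2121, 0.1071]
eef_rot: [[0.0, 0.231, 0.973], [0.0, 0.973, -0.231], [-1.0, 0.0, 0.0]]
wrist_force: [1.6, 4.1, 3.4]
finger_gap: 0.0096
```

Request:
carry_out --deltas '[[[0.04, 0, 0, 0, 0, 0], [0.04, 0, 0, 0, 0, 0], [0, 0, 0, 0, 0, 0], [0, 0, 0, 0, 0, 0]]]'

```text
t: 18.02
tcp_pos: [0.5513, -0.212, 0.1045]
eef_rot: [[-0.001, 0.231, 0.973], [0.001, 0.973, -0.231], [-1.0, 0.001, -0.001]]
wrist_force: [2.8, 4.6, -1.9]
finger_gap: 0.0094
```

Request:
carry_out --deltas '[[[0.04, 0, 0, 0, 0, 0], [0.04, 0, 0, 0, 0, 0], [0.04, 0, 0, 0, 0, 0], [0, 0, 0, 0, 0, 0], [0, 0, 0, 0, 0, 0]]]'

```text
t: 18.43
tcp_pos: [0.5513, -0.2121, 0.102]
eef_rot: [[-0.0, 0.231, 0.973], [0.0, 0.973, -0.231], [-1.0, 0.0, -0.0]]
wrist_force: [1.1, 5.5, 2.0]
finger_gap: 0.0094
```

Request:
carry_out --deltas '[[[0.04, 0, 0, 0, 0, 0], [0.04, 0, 0, 0, 0, 0], [0.04, 0, 0, 0, 0, 0], [0, 0, 0, 0, 0, 0], [0, 0, 0, 0, 0, 0]]]'

```text
t: 18.85
tcp_pos: [0.5514, -0.2121, 0.0991]
eef_rot: [[-0.0, 0.231, 0.973], [0.0, 0.973, -0.231], [-1.0, 0.0, -0.0]]
wrist_force: [1.5, 4.8, 1.7]
finger_gap: 0.0092
```

```bash
python3 -c "
from h import *
st()"
```

```text
t 18.85 tcp [ 551.4 -212.1   99.1] jawyaw 76.67 tilt [-2.e-04  4.e-04 -1.e+00] F [1.55 4.76 1.67] M [ 1.189 -0.303  0.009] gap 9.21
```

Friction is steady at about 2–3 N, as expected for the springs. Continuing down.

Request:
carry_out --deltas '[[[0.04, 0, 0, 0, 0, 0], [0.04, 0, 0, 0, 0, 0], [0.04, 0, 0, 0, 0, 0], [0.04, 0, 0, 0, 0, 0], [0, 0, 0, 0, 0, 0]]]'

```text
t: 19.27
tcp_pos: [0.5514, -0.2121, 0.095]
eef_rot: [[-0.0, 0.231, 0.973], [0.0, 0.973, -0.231], [-1.0, 0.0, -0.0]]
wrist_force: [1.0, 5.4, 2.9]
finger_gap: 0.0097
```

Request:
carry_out --deltas '[[[0.04, 0, 0, 0, 0, 0], [0.04, 0, 0, 0, 0, 0], [0.04, 0, 0, 0, 0, 0], [0.04, 0, 0, 0, 0, 0], [0, 0, 0, 0, 0, 0]]]'

```text
t: 19.68
tcp_pos: [0.5514, -0.2121, 0.091]
eef_rot: [[-0.0, 0.231, 0.973], [0.0, 0.973, -0.231], [-1.0, 0.0, -0.0]]
wrist_force: [1.2, 5.1, 1.4]
finger_gap: 0.0097
```

Request:
carry_out --deltas '[[[0.04, 0, 0, 0, 0, 0], [0.04, 0, 0, 0, 0, 0], [0.04, 0, 0, 0, 0, 0], [0.04, 0, 0, 0, 0, 0], [0, 0, 0, 0, 0, 0]]]'

```text
t: 20.1
tcp_pos: [0.5514, -0.212, 0.087]
eef_rot: [[-0.0, 0.231, 0.973], [0.0, 0.973, -0.231], [-1.0, 0.0, -0.0]]
wrist_force: [0.9, 5.3, 2.0]
finger_gap: 0.0095
```

Request:
carry_out --deltas '[[[0.04, 0, 0, 0, 0, 0], [0.04, 0, 0, 0, 0, 0], [0.04, 0, 0, 0, 0, 0], [0.04, 0, 0, 0, 0, 0], [0, 0, 0, 0, 0, 0]]]'

```text
t: 20.52
tcp_pos: [0.5514, -0.212, 0.083]
eef_rot: [[-0.0, 0.231, 0.973], [0.0, 0.973, -0.231], [-1.0, 0.0, -0.0]]
wrist_force: [1.9, 5.5, 2.6]
finger_gap: 0.0093
```

Request:
carry_out --deltas '[[[0.04, 0, 0, 0, 0, 0], [0.04, 0, 0, 0, 0, 0], [0.04, 0, 0, 0, 0, 0], [0.04, 0, 0, 0, 0, 0], [0, 0, 0, 0, 0, 0]]]'

```text
t: 20.93
tcp_pos: [0.5514, -0.212, 0.079]
eef_rot: [[-0.0, 0.231, 0.973], [0.0, 0.973, -0.231], [-1.0, 0.0, -0.0]]
wrist_force: [1.6, 4.7, 2.9]
finger_gap: 0.0099
```

```bash
python3 -c "
from h import *
st()"
```

```text
t 20.93 tcp [ 551.4 -212.    79. ] jawyaw 76.67 tilt [-2.e-04  5.e-04 -1.e+00] F [1.62 4.74 2.89] M [ 1.261 -0.307  0.048] gap 9.86
```

Request:
carry_out --deltas '[[[0.04, 0, 0, 0, 0, 0], [0.04, 0, 0, 0, 0, 0], [0.04, 0, 0, 0, 0, 0], [0.04, 0, 0, 0, 0, 0], [0, 0, 0, 0, 0, 0]]]'

```text
t: 21.35
tcp_pos: [0.5514, -0.212, 0.075]
eef_rot: [[-0.0, 0.231, 0.973], [0.0, 0.973, -0.231], [-1.0, 0.0, -0.0]]
wrist_force: [1.5, 6.9, 1.8]
finger_gap: 0.0095
```

Request:
carry_out --deltas '[[[0.04, 0, 0, 0, 0, 0], [0.02, 0, 0, 0, 0, 0], [0, 0, 0, 0, 0, 0], [0, 0, 0, 0, 0, 0]]]'

```text
t: 21.68
tcp_pos: [0.5514, -0.212, 0.0736]
eef_rot: [[-0.0, 0.231, 0.973], [0.0, 0.973, -0.231], [-1.0, 0.0, -0.0]]
wrist_force: [1.7, 6.3, 2.3]
finger_gap: 0.0094
```

Request:
carry_out --deltas '[[[0.02, 0, 0, 0, 0, 0], [0, 0, 0, 0, 0, 0], [0, 0, 0, 0, 0, 0]]]'

```text
t: 21.93
tcp_pos: [0.5514, -0.212, 0.0731]
eef_rot: [[-0.0, 0.231, 0.973], [0.0, 0.973, -0.231], [-1.0, 0.0, -0.0]]
wrist_force: [1.5, 5.7, 2.1]
finger_gap: 0.0094
```

Request:
carry_out --deltas '[[[0.02, 0, 0, 0, 0, 0], [0, 0, 0, 0, 0, 0], [0, 0, 0, 0, 0, 0]]]'

```text
t: 22.18
tcp_pos: [0.5514, -0.2119, 0.0726]
eef_rot: [[-0.0, 0.231, 0.973], [0.0, 0.973, -0.231], [-1.0, 0.0, -0.0]]
wrist_force: [0.8, 6.2, 1.9]
finger_gap: 0.0094
```

Request:
carry_out --deltas '[[[0.02, 0, 0, 0, 0, 0], [0, 0, 0, 0, 0, 0], [0, 0, 0, 0, 0, 0]]]'

```text
t: 22.43
tcp_pos: [0.5514, -0.212, 0.0721]
eef_rot: [[-0.0, 0.231, 0.973], [0.0, 0.973, -0.231], [-1.0, 0.0, -0.0]]
wrist_force: [1.8, 5.5, 2.7]
finger_gap: 0.0097
```

Request:
carry_out --deltas '[[[0.02, 0, 0, 0, 0, 0], [0, 0, 0, 0, 0, 0], [0, 0, 0, 0, 0, 0]]]'

```text
t: 22.68
tcp_pos: [0.5514, -0.212, 0.0717]
eef_rot: [[-0.0, 0.231, 0.973], [0.0, 0.973, -0.231], [-1.0, 0.0, -0.0]]
wrist_force: [2.3, 5.8, 3.2]
finger_gap: 0.0092
```

Request:
carry_out --deltas '[[[0.02, 0, 0, 0, 0, 0], [0, 0, 0, 0, 0, 0], [0, 0, 0, 0, 0, 0]]]'

```text
t: 22.93
tcp_pos: [0.5514, -0.212, 0.0715]
eef_rot: [[0.0, 0.231, 0.973], [0.0, 0.973, -0.231], [-1.0, 0.0, -0.0]]
wrist_force: [0.9, 6.2, 5.4]
finger_gap: 0.01
```

Request:
carry_out --deltas '[[[0.02, 0, 0, 0, 0, 0], [0, 0, 0, 0, 0, 0], [0, 0, 0, 0, 0, 0]]]'

```text
t: 23.18
tcp_pos: [0.5515, -0.2119, 0.0712]
eef_rot: [[0.0, 0.23, 0.973], [0.0, 0.973, -0.23], [-1.0, 0.0, 0.0]]
wrist_force: [-0.1, 6.8, 7.3]
finger_gap: 0.0095
```

Request:
carry_out --deltas '[[[0.02, 0, 0, 0, 0, 0], [0, 0, 0, 0, 0, 0], [0, 0, 0, 0, 0, 0]]]'

```text
t: 23.43
tcp_pos: [0.5514, -0.212, 0.0709]
eef_rot: [[0.0, 0.23, 0.973], [0.0, 0.973, -0.23], [-1.0, 0.0, 0.0]]
wrist_force: [-0.6, 7.3, 8.5]
finger_gap: 0.0094
```

The floor is firm at 71.8 mm (expected about 72), with under 9 N pressed. Letting go.

Request:
carry_out --deltas '[[[0, 0.02, 0, 0, 0, 0], [0, 0, 0, 0, 0, 0]]]'

```text
t: 23.6
tcp_pos: [0.5515, -0.2118, 0.071]
eef_rot: [[0.0, 0.23, 0.973], [-0.001, 0.973, -0.23], [-1.0, -0.001, 0.0]]
wrist_force: [-2.1, 5.4, 8.5]
finger_gap: 0.0095
```

Request:
carry_out --deltas '[[[0, 0, 0, 0, 0, 0], [0, 0, 0, 0, 0, 0], [0, 0, 0, 0, 0, 0], [0, 0, 0, 0, 0, 0], [0, 0, 0, 0, 0, 0]]]' --gripper 40

```text
t: 24.02
tcp_pos: [0.5514, -0.2121, 0.0699]
eef_rot: [[-0.0, 0.231, 0.973], [-0.0, 0.973, -0.231], [-1.0, -0.0, -0.0]]
wrist_force: [-1.2, -0.3, 0.7]
finger_gap: 0.0343
```

Request:
carry_out --deltas '[[[-0.2, 0, 0, 0, 0, 0], [-0.5, 0, 0, 0, 0, 0], [-0.9, 0, 0, 0, 0, 0], [-1, 0, 0, 0, 0, 0], [-1, 0, 0, 0, 0, 0]]]'

```text
t: 24.43
tcp_pos: [0.5513, -0.2118, 0.1613]
eef_rot: [[-0.001, 0.231, 0.973], [0.0, 0.973, -0.231], [-1.0, -0.0, -0.001]]
wrist_force: [-0.6, 0.3, 0.5]
finger_gap: 0.0344
```

Request:
carry_out --deltas '[[[-0.8, 0, -0.5, 0, 0, 0], [0, 0, -1, 0, 0, 0], [0, 0, -1, 0, 0, 0], [0, 0, -1, 0, 0, 0], [0, 0, -1, 0, 0, 0]]]'

```text
t: 24.85
tcp_pos: [0.4409, -0.1855, 0.1804]
eef_rot: [[0.0, 0.23, 0.973], [-0.001, 0.973, -0.23], [-1.0, -0.0, 0.0]]
wrist_force: [-0.6, 0.6, -0.2]
finger_gap: 0.0342
```

Request:
carry_out --deltas '[[[0, 0.8, -0.5, 0, 0, 0], [0, 1, 0, 0, 0, 0], [0, 1, 0, 0, 0, 0], [0, 0.5, 0, 0, 0, 0], [0, 0, 0, 0, 0, 0]]]'

```text
t: 25.27
tcp_pos: [0.4491, -0.1008, 0.1806]
eef_rot: [[0.0, 0.228, 0.974], [0.0, 0.974, -0.228], [-1.0, 0.0, 0.0]]
wrist_force: [-0.6, 0.2, -0.3]
finger_gap: 0.0341
```

Run:
```python
from h import *
st()
a=np.radians(-13.2);R=np.array([[np.cos(a),-np.sin(a)],[np.sin(a),np.cos(a)]])
ims=[]
for n in("top","side"):
    p,d=capture(n);W=world(n,d);W=W[d>0];L=(W[:,:2]-(.5503,-.2145))@R;z=W[:,2]
    for y0 in(-.098,.0018,.098):
        m=(abs(L[:,0])<.075)&(abs(L[:,1]-y0)<.012)&(z>.085)&(z<.115)
        for s in(-1,1):
            e=m&(s*L[:,0]>.02)
            if e.sum()>5: print(n,y0,s,e.sum(),"top z p50/90",np.percentile(z[e]*1000,[50,90]).round(1),"y",np.percentile(L[e,1]*1000,[5,50,95]).round(1),"x",(L[e,0].min()*1000).round(1),(L[e,0].max()*1000).round(1))
    ims.append(p)
a=cv2.resize(ims[0][100:260,190:450],None,fx=1.5,fy=1.8);a=cv2.resize(ims[0][100:300,150:470],(400,400));b=cv2.resize(ims[1][120:360,230:430],(400,400))
cv2.imwrite("pics/fin.png",np.hstack([a,b])[:,:,::-1])
```

```text
t 25.27 tcp [ 449.1 -100.8  180.6] jawyaw 76.81 tilt [ 5.e-04  0.e+00 -1.e+00] F [-0.62  0.21 -0.26] M [-0.048  0.021  0.01 ] gap 34.09
top -0.098 -1 83 top z p50/90 [96.7 98.9] y [-102.7  -97.2  -92.5] x -67.1 -21.0
top -0.098 1 77 top z p50/90 [96.1 99.1] y [-102.8  -96.8  -92.7] x 20.4 67.8
top 0.0018 1 69 top z p50/90 [96.8 99. ] y [-1.6  4.2  8.4] x 20.6 64.6
top 0.098 1 67 top z p50/90 [97.  99.6] y [ 92.8  98.  102.9] x 21.0 66.5
side -0.098 -1 149 top z p50/90 [95.3 97.5] y [-102.9  -99.7  -92.3] x -67.7 -20.4
side -0.098 1 138 top z p50/90 [95.5 97.9] y [-103.4 -100.3  -92.7] x 20.2 66.1
side 0.0018 -1 122 top z p50/90 [95.  96.9] y [-2.1  1.2  8.2] x -65.6 -20.6
side 0.0018 1 113 top z p50/90 [95.1 97.2] y [-2.1  0.4  8.5] x 20.0 65.4
side 0.098 -1 114 top z p50/90 [94.8 97.4] y [ 92.7  95.2 103.9] x -67.8 -20.6
side 0.098 1 107 top z p50/90 [94.9 97.9] y [ 92.3  95.  103.1] x 20.4 66.2
```

View pics/fin.png

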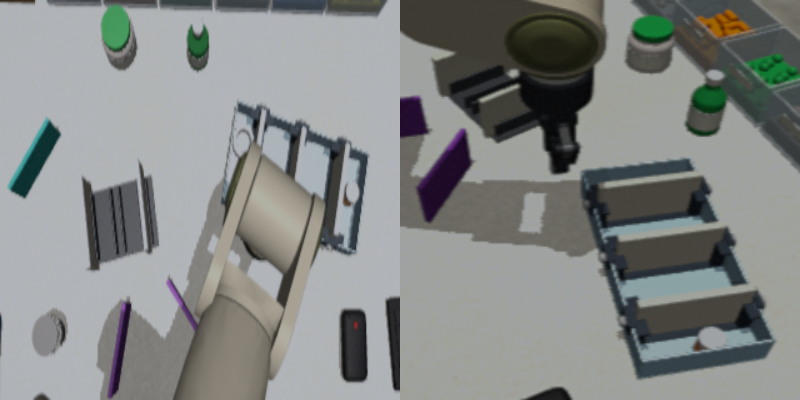

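The final picture shows the new divider level with the fitted ones. The other two spares are still in the holder and nothing else has moved.

```bash
python3 -c "
from plant import job
print(job.hand_in())"
```

```text
the job is handed in; nothing more can be done
None
```

The 10.5 mm divider is in the tray's middle groove, fully home and let go; I handed the job in at about 25 s of the 59 s.

- **Feeling:** the three spares read 7.4, 10.1 and 12.7 mm between the fingers, a steady 0.3–0.6 mm under the nominal sizes. That made the middle one the 10.5 mm board.
- **Fitting:** I touched the flange with about 5 N and slid the foot towards +y until the force dropped away at the groove. Lowering it, the springs gave about 6 N sideways and 2–3 N of friction. The floor was felt at 71.8 mm against about 72 mm expected. The largest downward reading between moves was 8.5 N.
- **Last checks:** in the side camera both ends of the new divider stand within about 1 mm of the fitted ones. The top camera shows the same at one end; the arm hid the other. The other two spares are still standing in the holder, and nothing else in view looked moved. The arm is clear, with no force beyond sensor noise. None of the checks that ran disagreed; one position check while carrying the board failed, because my script found no depth points on it. I did not measure the spring tongues directly.

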